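# Lock the swing-arm tool rest with its pin

## Task

Swing the arm of the tool rest round until it is fully against its stop, so that its hole lies over the hole in the blue base. Then take the red-headed locking pin from its wooden stand, put it down through both holes until its head sits on the arm, and let go of it. Leave the wood block, the black tape roll and the brass bush where they are.

Things in the scene. Friction and masses are not known exactly. Their poses are not given: they have to be found in the camera images.
- rest_base: Blue steel base plate of the tool rest, fixed, 140 x 100 x 24 mm. Origin on the bench under the arm's pivot axis, z up; the plate reaches 98 mm to its -x side, 42 mm to +x, 50 mm either way in y. A small steel stop block (24 x 14 mm, up to 38 mm above the bench) stands on it at x = -45 mm, on the +y side of the arm.
- rest_arm (a joint): Angle of the aluminium swing arm about the vertical pivot over the base's origin, rad. 0 = against the stop, arm pointing along the base's -x; it grows counter-clockwise from above (free end towards the base's -y), at most 1.2. Friction is slight (1 N at the end); it stays where left.
- swing_hole (a point): Centre of the mouth of the arm's through hole, on the arm's top face (39 mm above the bench), 75 mm from the pivot. Hole diameter 13 mm, 2 mm chamfer, 14 mm deep (through the arm). Turns with the arm. The arm is a bar 36 mm wide with round ends, 25 to 39 mm above the bench, reaching 163 mm from the pivot: its outer 65 mm overhangs the bare bench.
- base_hole (a point): Centre of the mouth of the base plate's hole, on the plate's top (24 mm above the bench), 75 mm from the pivot on the base's -x side. Hole diameter 11 mm, 2 mm chamfer, 24 mm deep. Lies right under the arm's hole when the arm is at 0.
- rest_post (a point): Foot of the upright rest post near the arm's free end, on the arm's top face, 145 mm from the pivot. The post is 14 mm thick with a black 20 mm knob on top and stands 45 mm above the arm's top, 84 mm above the bench.
- lock_pin: Locking pin, 60 g, upright in the stand. Origin at the tip, z up along the pin. Steel shank 8 mm diameter, 34 mm long, 4 mm tapered nose; then a steel collar 23 mm diameter, 3 mm high; then a round red head 20 mm diameter, 31 mm high, its top 68 mm from the tip. When home, the collar rests on the arm's top and the tip is 19 mm below the base plate's top.
- pin_head (a point): A point on the axis of the locking pin, in the red head, 58 mm from the tip and 10 mm below the head's top: a good height to grip at.
- pin_stand: Wooden stand of the pin, fixed, 56 x 56 x 44 mm (66 mm wide at the foot), with an 11 mm hole in the middle in which the pin stands with its collar on the top, the tip 10 mm above the bench. Origin at the centre of its underside.
- wood_block: Loose wooden block, 55 x 90 x 35 mm, a bystander; origin at the centre of its underside.
- green_tape: Loose black tape roll lying flat, 58 mm across and 19 mm high, a bystander; origin at the centre of its underside.
- collet_brass: Loose brass bush, 32 mm across and 24 mm high, a bystander; origin at the centre of its underside.
There are look-alikes about, which are no part of the job. What is shaped like the lock_pin but purple is not meant.

How it is judged (in metres and radians):
On the way:
1. the arm is against its stop (joint under 0.04 rad) while the pin's tip is not yet in the base's hole (value of joint rest_arm below 0.04 rad and not (horizontal distance between lock_pin and base_hole below 0.008 m and z of lock_pin in the frame of base_hole below 0 m)), for 0.2 s.
At the end, for the whole second after the job is handed in: The arm is within 0.04 rad of its stop; the pin stands upright (within 0.08 rad) through both holes, its tip within 4 mm of the base hole's axis and at least 16 mm below the plate's top (19 mm when the collar rests on the arm), at rest (value of joint rest_arm below 0.04 rad and horizontal distance between lock_pin and base_hole below 0.004 m and z of lock_pin in the frame of base_hole below -0.016 m and angle between lock_pin's own z axis and vertical below 0.08 rad and linear speed of lock_pin below 0.02 m/s); the robot touches nothing.
It fails at once if the wood block is moved by more than 30 mm (distance of wood_block from where it was at the start of the episode above 0.03 m).
It fails at once if the black tape roll is moved by more than 30 mm (distance of green_tape from where it was at the start of the episode above 0.03 m).
It fails at once if the brass bush is moved by more than 30 mm (distance of collet_brass from where it was at the start of the episode above 0.03 m).
It also fails if it takes over 61 s, if anything falls off the work surface, if the arm or the gripper's body presses on something with over 40 N, if the wrist force passes 120 N, or if a joint passes its speed limit or range.

## Robot

A 6-joint arm with a two-finger parallel gripper is mounted at the origin on a cart in front of the work surface, level with it; the furniture and walls round the work are solid. World frame = base frame: x ahead of the robot, y to its left, z up, the work surface at z = 0. Lengths are in m, angles in degrees, forces in N, time in s.
With the tool pointing down it reaches from about 0.4 to 0.825 m from the base axis. Payload 7 kg.
Tool frame: the origin (TCP) lies at the very end of the fingers, on their centre line; the grasp point (between the pads) lies 19 mm behind it (ctrl.hold_point_z is the distance from the TCP to the grasp point, in m); z points along the fingers, y is the line along which they close (so a half turn about z gives the same grasp; the last joint's range is limited). The gripper opens to 88 mm and grips with 3 to 60 N. Pads are 19 mm wide; open, the fingers measure 130 mm over their backs; the gripper's body (78 mm by 193 mm) begins 47 mm behind the grasp point.
Start: joints at [-60.155, 20.546, 0.682, 0, -70.136, -16.507], TCP at [0.156, -0.657, 0.227] pointing down, gripper open.
Joint ranges: [-176.03, 176.03], [-82.01, 121.73], [-58.28, 71.71], [-173.87, 95.51], [-174.79, -0.11], [-173.66, 173.66]. Speed limits (degrees/s): [136.94, 136.94, 172.46, 180, 180, 180].

## Interface

Orientations are given as [roll, pitch, yaw] about the fixed x, y, z axes, in that order (R = Rz(yaw) Ry(pitch) Rx(roll)).
In Python, from plant import sensors, viewer, workorder, ctrl gives the robot as it stands.
- The arm moves only by the shell command python3 -m pendant 'ROWS'. ROWS is JSON, a list of rows, each a list of 3 entries, a list of its own where there are three numbers: the opening, from -1 (shut) to 1 (fully open), so that 0 is half open, then the shift along the tool's x, y, z in m, then the turn, a rotation vector about the tool's x, y, z in degrees. A call has 1 to 10 rows; each row is the pose to reach, as a shift and turn from the pose commanded when the call began, along the tool's axes at that moment; what a row does not reach only later rows make up. A row lasts 1/12 s, in which the tool goes at most 41.7 mm and 7.16 degrees, less where a joint would pass 70% of its speed; a pose out of reach is approached as far as the arm can. A call with a gripper value outside its range is refused whole. The fingers move at their own pace and stop on an object; the grip force is fixed at half the most. Time passes only in rows, so rows that repeat a pose let the fingers close. It gives the time, the measured TCP pose, the force, the opening and the grip force at its end, in the units of the state.
- sensors.get_obs(): the state, without advancing time (a new reading comes with each control period).
- viewer.snapshot(name): name is "side" or "top"; returns the picture (384x512x3 uint8, red, green, blue); there is no depth.
- viewer.camera_params(name): a dict with "fx", "fy", "cx", "cy" (pixels), "extrinsics" (4x4, takes a point from world to camera coordinates). Camera axes: x right, y up, looking along -z (the intrinsics and any distortion apply to the point x, -y, -z); pixel columns grow to the right and rows downward; lengths in m; the calibration is good to about 2 mm. A picture is of the moment at which its call begins. camera_params takes no time and is no camera call.
- workorder.close_job(): hands the job in; it is judged then, once.
The state is a dict: "clock": time; "joint_pos": joint angles; "qvel": joint speeds; "tau": joint torques, N m; "tool_pos": TCP position; "orientation": TCP orientation; "force": force on the tool from outside, world axes, zero at the start; "moment": the same for the moment, N m; "opening": finger opening in m; "gripper_force": force on a finger pad.
Only numpy, scipy, OpenCV 4.12 (cv2) and the standard library are available. Lean on these libraries where they do the work, as an engineer would, in place of code of your own. Each camera call takes 0.05 s, during which the arm holds its last target. There are 200 camera calls.

## Working session

There is one attempt and no reset: what is moved stays moved. The work goes in short steps, Python scripts to look and compute and a shell command to move; the robot and the scene stay as the last step left them, time stands still between calls to the robot, and variables do not carry over. Pictures are saved under pics/ and viewed, at most 10 in all, crops included, and the job is handed in when it is done.

```bash
mkdir -p pics; ls; python3 - <<'E'
from plant import sensors, viewer, ctrl
import cv2, numpy as np
for n in("top","side"):
    p=viewer.camera_params(n); print(n,{k:np.round(v,4).tolist() for k,v in p.items()})
    cv2.imwrite(f"pics/{n}0.png",viewer.snapshot(n)[:,:,::-1])
print(sensors.get_obs(), ctrl.hold_point_z)
E
```

```text
pics
top {'fx': 355.6783, 'fy': 355.6783, 'cx': 258.2433, 'cy': 194.6183, 'extrinsics': [[-0.0101, -0.9995, 0.0284, 0.0183], [0.9914, -0.0063, 0.1307, -0.5719], [-0.1305, 0.0294, 0.991, -0.8328], [0.0, 0.0, 0.0, 1.0]]}
side {'fx': 375.5492, 'fy': 375.5492, 'cx': 259.0437, 'cy': 189.9787, 'extrinsics': [[-0.9986, -0.0524, -0.0017, 0.5766], [0.0298, -0.5923, 0.8052, -0.0524], [-0.0432, 0.804, 0.593, -0.9397], [0.0, 0.0, 0.0, 1.0]]}
{'clock': 0.1, 'joint_pos': array([-6.01545162e+01,  2.05864723e+01,  6.38064996e-01, -1.81723752e-02,
       -7.01371529e+01, -1.65059876e+01]), 'qvel': array([-0.04336435, -0.03225024,  0.10531071,  0.14376729,  0.06705617,
       -0.02523925]), 'tau': array([-2.80282002e-03, -5.84159875e+01,  2.93751490e+01,  7.01557651e+00,
        1.01804579e-02, -5.38563847e-05]), 'tool_pos': array([ 0.1555914 , -0.65635349,  0.22571744]), 'orientation': array([ 1.79913112e+02, -7.93115134e-03, -1.66666685e+02]), 'force': array([0.44661012, 0.30357178, 0.89145699]), 'moment': array([ 0.03572336, -0.01968894,  0.00669698]), 'gripper_force': 0.0, 'opening': 0.08776842675363863} 0.0188
```

View pics/top0.png

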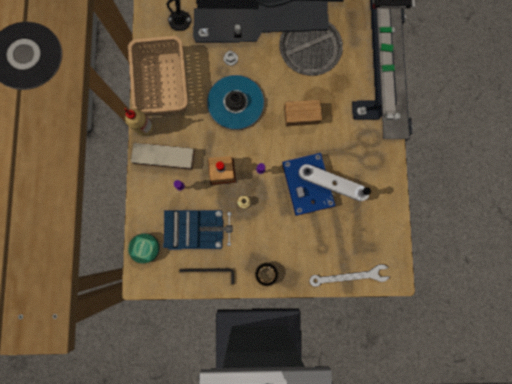

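View pics/side0.png

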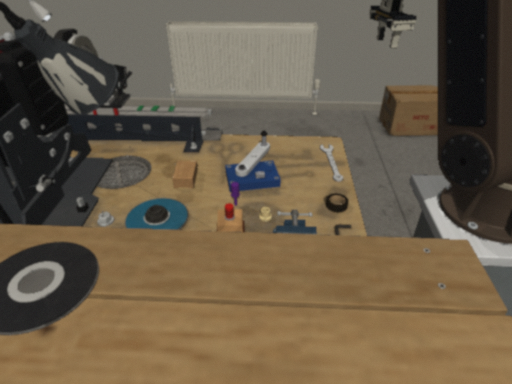

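The top view shows the red pin at about (220,166) and purple look-alikes at (261,168) and (180,184). The blue base is near (309,183), with the arm pivot at (307,172) and the post at about (364,192). I'll measure these next.

```bash
cat > h.py <<'E'
import numpy as np, cv2
from plant import viewer, sensors
def ray(n,uv):
    p=viewer.camera_params(n);E=np.array(p["extrinsics"])
    d=np.array([(uv[0]-p["cx"])/p["fx"],-(uv[1]-p["cy"])/p["fy"],-1.])
    return -E[:3,:3].T@E[:3,3], E[:3,:3].T@d
def onz(n,uv,z):
    o,d=ray(n,uv); return o+d*(z-o[2])/d[2]
def proj(n,P):
    p=viewer.camera_params(n);E=np.array(p["extrinsics"]);c=E[:3,:3]@np.asarray(P)+E[:3,3]
    return np.array([p["cx"]+p["fx"]*c[0]/-c[2],p["cy"]-p["fy"]*c[1]/-c[2]])
def blobs(im,lo,hi,amin=12):
    m=cv2.inRange(cv2.cvtColor(im,cv2.COLOR_RGB2HSV),lo,hi)
    n,_,s,c=cv2.connectedComponentsWithStats(m)
    return m,[(c[i],s[i]) for i in range(1,n) if s[i][4]>=amin]
E
python3 - <<'E'
from h import *
t=cv2.imread("pics/top0.png")[:,:,::-1].copy(); s=cv2.imread("pics/side0.png")[:,:,::-1].copy()
for n,im in(("top",t),("side",s)):
    m,b=blobs(im,(0,170,90),(6,255,255)); print(n,"red",[(np.round(c,1),st) for c,st in b])
    m,b=blobs(im,(108,120,60),(125,255,255),200); print("blue",[(np.round(c,1),st) for c,st in b])
m,b=blobs(t,(110,150,70),(125,255,255)); m[:150]=0;m[220:]=0;m[:,:275]=0;m[:,340:]=0
cs=max(cv2.findContours(m,0,2)[0],key=cv2.contourArea);r=cv2.minAreaRect(cs);print(r)
for c in cv2.boxPoints(r): print(c,onz("top",c,.024).round(4))
a=cv2.resize(t[140:225,170:400],None,fx=3.4,fy=3.4,interpolation=3)
b=cv2.resize(s[120:240,210:370],None,fx=3.4,fy=3.4,interpolation=3)[:300]
k=np.zeros((600,800,3),np.uint8);k[:a.shape[0],:a.shape[1]]=a;k[292:592,:b.shape[1]]=b
cv2.imwrite("pics/c1.png",k[:,:,::-1])
E
```

```text
top red [(array([129.7, 113.8]), array([125, 110,  10,   8,  42], dtype=int32)), (array([219.5, 165.1]), array([216, 161,   8,   9,  53], dtype=int32))]
blue [(array([306.4, 186.3]), array([ 283,  155,   52,   60, 1121], dtype=int32))]
side red [(array([115.4, 111.1]), array([114, 109,   4,   6,  14], dtype=int32)), (array([228.7, 210. ]), array([225, 204,   8,  14,  97], dtype=int32))]
blue [(array([255., 177.]), array([227, 162,  53,  28, 785], dtype=int32))]
((309.75, 202.25003051757812), (1.4142134189605713, 0.7071067094802856), 45.0)
[309.      202.00003] [ 0.5544 -0.1129  0.024 ]
[309.5     201.50003] [ 0.5557 -0.1142  0.024 ]
[310.5     202.50003] [ 0.5532 -0.1167  0.024 ]
[310.      203.00003] [ 0.5519 -0.1154  0.024 ]
```

View pics/c1.png

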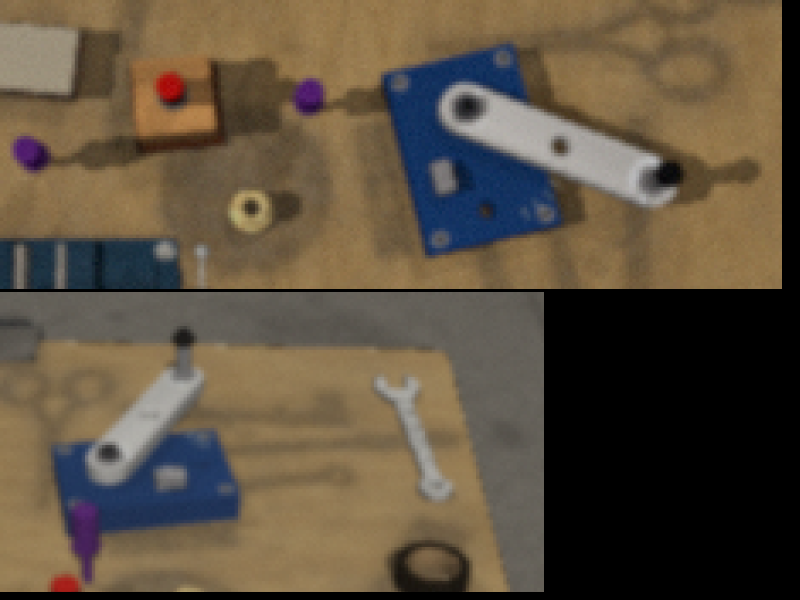

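The crop shows the base hole at (487,210), pivot at (467,106), arm hole at (560,145) and knob at (668,173). The plate corners are visible, and a purple pin stands between the stand and the base.

```bash
python3 - <<'E'
from h import *
f=lambda x,y:(170+(x+.5)/3.4-.5,140+(y+.5)/3.4-.5)
P=lambda x,y,z:onz("top",f(x,y),z)[:2]
C=[P(385,73,.024),P(513,45,.024),P(562,225,.024),P(428,256,.024)]
print("corners",np.round(C,4))
ax=((C[0]+C[1])-(C[2]+C[3]))/2; ax/=np.linalg.norm(ax); print("yaw",np.degrees(np.arctan2(ax[1],ax[0])))
mid=np.mean(C,0); print("pivot from corners",mid+ax*.028,"hole",mid+ax*(.028-.075))
print("pivot img",P(467,106,.041),"hole img",P(487,210,.024),"armhole",P(560,145,.039),"knob",P(668,173,.080))
# pin head: triangulate red centroid
o1,d1=ray("top",(219.5,165.1));o2,d2=ray("side",(228.7,210.))
d1/=np.linalg.norm(d1);d2/=np.linalg.norm(d2)
s=np.linalg.lstsq(np.c_[d1,-d2],o2-o1,rcond=None)[0];print("red tri",o1+s[0]*d1,o2+s[1]*d2)
print("red z=.1",onz("top",(219.5,165.1),.1),"stand", [P(*q,.044).round(4) for q in((135,60),(215,60),(217,135),(136,139))])
print("purple",P(309,97,.06),P(30,153,.06),"bush",P(251,209,.024))
E
```

```text
corners [[ 0.6585 -0.0498]
 [ 0.6795 -0.1459]
 [ 0.5444 -0.1775]
 [ 0.5225 -0.0786]]
yaw 12.546764242743635
pivot from corners [ 0.62856461 -0.10687104] hole [ 0.55535568 -0.12316377]
pivot img [ 0.62996904 -0.1072636 ] hole img [ 0.55584284 -0.12268951] armhole [ 0.60126626 -0.17459359] knob [ 0.57446323 -0.23876834]
red tri [0.64025907 0.10625755 0.06380219] [0.64004574 0.10626171 0.06375613]
red z=.1 [0.63238649 0.10335227 0.1       ] stand [array([0.6642, 0.1327]), array([0.664 , 0.0751]), array([0.609 , 0.0738]), array([0.6064, 0.1316])]
purple [0.6331498  0.00808864] [0.5941161  0.20356364] bush [0.55776796 0.04991161]
```

```bash
cat >> h.py <<'E'
from scipy.spatial.transform import Rotation as Ro
def go(*T):
    o=sensors.get_obs();R=Ro.from_euler("xyz",o["orientation"],degrees=True).as_matrix()
    for t in T: print(t,"->",np.round(R.T@(np.array(t)-o["tool_pos"]),4))
E
python3 -m pendant '[[1,[-0.502,0.309,0.04],[0,0,0]],[1,[-0.502,0.309,0.04],[0,0,0]],[1,[-0.502,0.309,0.04],[0,0,0]],[1,[-0.502,0.309,0.04],[0,0,0]],[1,[-0.502,0.309,0.04],[0,0,0]],[1,[-0.502,0.309,0.04],[0,0,0]],[1,[-0.502,0.309,0.04],[0,0,0]],[1,[-0.502,0.309,0.04],[0,0,0]],[1,[-0.502,0.309,0.04],[0,0,0]],[1,[-0.502,0.309,0.04],[0,0,0]]]'
python3 -c "
from h import *
go((.5735,-.2395,.15))"
```

```text
clock: 0.93
tool_pos: [0.4508, -0.3612, 0.1982]
orientation: [180.0, -0.0, -166.7]
force: [0.8, -1.6, 0.0]
opening: 0.0877
gripper_force: 0.0
(0.5735, -0.2395, 0.15) -> [-0.1474  0.0901  0.0482]
```

```bash
python3 -m pendant '[[1,[-0.147,0.09,0.048],[0,0,0]],[1,[-0.147,0.09,0.048],[0,0,0]],[1,[-0.147,0.09,0.048],[0,0,0]],[1,[-0.147,0.09,0.048],[0,0,0]],[1,[-0.147,0.09,0.048],[0,0,0]],[1,[-0.147,0.09,0.048],[0,0,0]],[1,[-0.147,0.09,0.048],[0,0,0]],[1,[-0.147,0.09,0.048],[0,0,0]]]'
python3 -c "
from h import *
go((.5735,-.2395,.047))
s=viewer.snapshot('side')[80:230,190:390];t=viewer.snapshot('top')[130:230,290:400]
s=cv2.resize(s,None,fx=2.7,fy=2.7);t=cv2.resize(t,(253,230))
k=np.zeros((405,800,3),np.uint8);k[:,:540]=s;k[:230,545:798]=t
cv2.imwrite('pics/c2.png',k[:,:,::-1])"
```

```text
clock: 1.6
tool_pos: [0.5716, -0.2419, 0.1503]
orientation: [180.0, -0.0, -166.7]
force: [0.1, -0.4, 0.1]
opening: 0.0881
gripper_force: 0.0
(0.5735, -0.2395, 0.047) -> [-0.0024  0.0019  0.1033]
```

View pics/c2.png

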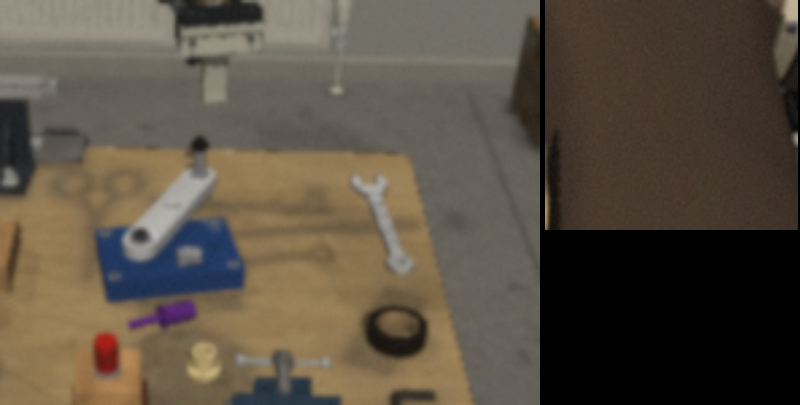

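The side crop shows the open gripper at about (215,80), directly above the post at (200,150). The purple pin has fallen by itself and lies at (165,315), clear of everything. I'll descend and close loosely round the post.

```bash
python3 -m pendant '[[1,[-0.002,0.002,0.04],[0,0,0]],[1,[-0.002,0.002,0.07],[0,0,0]],[1,[-0.002,0.002,0.09],[0,0,0]],[1,[-0.002,0.002,0.103],[0,0,0]],[1,[-0.002,0.002,0.103],[0,0,0]],[-0.41,[-0.002,0.002,0.103],[0,0,0]],[-0.41,[-0.002,0.002,0.103],[0,0,0]],[-0.41,[-0.002,0.002,0.103],[0,0,0]],[-0.41,[-0.002,0.002,0.103],[0,0,0]],[-0.41,[-0.002,0.002,0.103],[0,0,0]]]'
python3 -c "
from h import *
pv=np.array([.629,-.107]);a0=np.radians(247.4)
go(*[(*(pv+.145*np.array([np.cos(a),np.sin(a)])).round(4),.047) for a in np.linspace(a0,np.radians(192.6),10)])
s=viewer.snapshot('side')[80:230,190:390]
cv2.imwrite('pics/c3.png',cv2.resize(s,None,fx=2.7,fy=2.7)[:,:,::-1])"
```

```text
clock: 2.53
tool_pos: [0.5742, -0.2393, 0.0484]
orientation: [-180.0, 0.1, -166.7]
force: [-0.6, -0.5, 0.7]
opening: 0.0594
gripper_force: 0.0
(np.float64(0.5733), np.float64(-0.2409), 0.047) -> [ 0.0012 -0.0013  0.0014]
(np.float64(0.5594), np.float64(-0.2342), 0.047) -> [0.0132 0.0084 0.0014]
(np.float64(0.5463), np.float64(-0.2261), 0.047) -> [0.0241 0.0193 0.0014]
(np.float64(0.5341), np.float64(-0.2167), 0.047) -> [0.0338 0.0312 0.0014]
(np.float64(0.523), np.float64(-0.206), 0.047) -> [0.0421 0.0442 0.0013]
(np.float64(0.5131), np.float64(-0.1942), 0.047) -> [0.049  0.058  0.0013]
(np.float64(0.5045), np.float64(-0.1814), 0.047) -> [0.0544 0.0724 0.0013]
(np.float64(0.4973), np.float64(-0.1678), 0.047) -> [0.0583 0.0873 0.0013]
(np.float64(0.4916), np.float64(-0.1535), 0.047) -> [0.0606 0.1025 0.0013]
(np.float64(0.4875), np.float64(-0.1386), 0.047) -> [0.0611 0.118  0.0013]
```

View pics/c3.png

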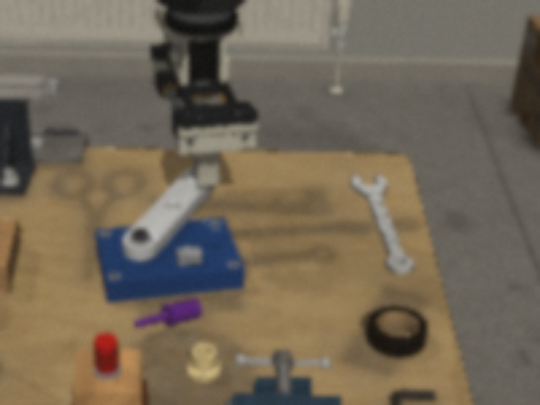

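The finger at (205,170) covers the post at the arm's end. The gripper is slow, so I'll finish closing it and then sweep along the arc.

```bash
Z=1; python3 -m pendant '[[-0.41,[0,0,0],[0,0,0]],[-0.41,[0,0,0],[0,0,0]],[-0.41,[0,0,0],[0,0,0]],[-0.41,[0,0,0],[0,0,0]],[-0.41,[0,0,0],[0,0,0]],[-0.41,[0,0,0],[0,0,0]],[-0.41,[0,0,0],[0,0,0]]]'
python3 -m pendant '[[-0.41,[0.012,0.008,0],[0,0,0]],[-0.41,[0.023,0.019,0],[0,0,0]],[-0.41,[0.034,0.031,0],[0,0,0]],[-0.41,[0.042,0.044,0],[0,0,0]],[-0.41,[0.049,0.058,0],[0,0,0]],[-0.41,[0.054,0.072,0],[0,0,0]],[-0.41,[0.058,0.087,0],[0,0,0]],[-0.41,[0.061,0.103,0],[0,0,0]],[-0.41,[0.061,0.11,0],[0,0,0]],[-0.41,[0.061,0.11,0],[0,0,0]]]'
python3 -c "
from h import *
s=viewer.snapshot('side')[80:230,190:390]
cv2.imwrite('pics/c4.png',cv2.resize(s,None,fx=2.7,fy=2.7)[:,:,::-1])"
```

```text
clock: 3.17
tool_pos: [0.5736, -0.2391, 0.0473]
orientation: [180.0, -0.0, -166.7]
force: [0.4, -0.6, 1.0]
opening: 0.0262
gripper_force: 0.0
clock: 4.0
tool_pos: [0.4888, -0.1453, 0.0476]
orientation: [180.0, 0.0, -166.6]
force: [-0.5, 0.6, 0.4]
opening: 0.0259
gripper_force: 0.0
```

View pics/c4.png

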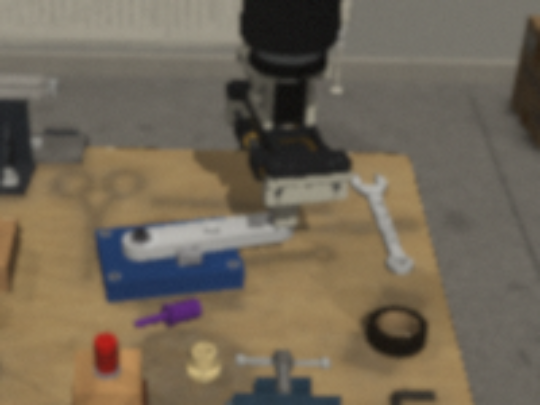

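The arm has followed and is near the stop, with its free end at (285,230). Next I'll push gently in tool +y until there is contact.

```bash
python3 -m pendant '[[-0.41,[0,0.004,0],[0,0,0]],[-0.41,[0,0.007,0],[0,0,0]],[-0.41,[0,0.01,0],[0,0,0]],[-0.41,[0,0.01,0],[0,0,0]]]'; python3 -m pendant '[[-0.41,[0,0.002,0],[0,0,0]],[-0.41,[0,0.003,0],[0,0,0]],[-0.41,[0,0.003,0],[0,0,0]]]'
```

```text
clock: 4.38
tool_pos: [0.4867, -0.1364, 0.0473]
orientation: [180.0, -0.0, -166.7]
force: [0.1, -0.0, 0.2]
opening: 0.0255
gripper_force: 0.1
clock: 4.63
tool_pos: [0.4863, -0.1349, 0.0474]
orientation: [-179.9, -0.0, -166.6]
force: [1.9, -11.7, -3.8]
opening: 0.0263
gripper_force: 6.2
```

```bash
python3 -m pendant '[[-0.41,[0,0.001,0],[0,0,0]],[-0.41,[0,0.001,0],[0,0,0]]]'; python3 -m pendant '[[-0.41,[0,-0.006,0],[0,0,0]],[0.2,[0,-0.006,0],[0,0,0]],[0.2,[0,-0.006,0],[0,0,0]],[0.2,[0,-0.006,0],[0,0,0]],[0.2,[0,-0.006,-0.03],[0,0,0]],[0.2,[0,-0.006,-0.07],[0,0,0]],[0.2,[0,-0.006,-0.1],[0,0,0]],[0.2,[0,-0.006,-0.1],[0,0,0]]]'
python3 -c "
from h import *
go((.638,.105,.14))"
```

```text
clock: 4.8
tool_pos: [0.4863, -0.1346, 0.0474]
orientation: [-179.9, -0.0, -166.6]
force: [4.6, -18.6, -5.5]
opening: 0.0259
gripper_force: 9.4
clock: 5.47
tool_pos: [0.4907, -0.1383, 0.1537]
orientation: [-179.8, 0.5, -166.6]
force: [1.5, -0.3, 0.1]
opening: 0.0525
gripper_force: 0.0
(0.638, 0.105, 0.14) -> [-0.1996  0.2025  0.015 ]
```

```bash
python3 -m pendant '[[0.2,[-0.2,0.2025,0.01],[0,0,0]],[0.2,[-0.2,0.2025,0.01],[0,0,0]],[0.2,[-0.2,0.2025,0.01],[0,0,0]],[0.2,[-0.2,0.2025,0.01],[0,0,0]],[0.2,[-0.2,0.2025,0.01],[0,0,0]],[0.2,[-0.2,0.2025,0.01],[0,0,0]],[0.2,[-0.2,0.2025,0.01],[0,0,0]],[0.2,[-0.2,0.2025,0.01],[0,0,0]],[0.2,[-0.2,0.2025,0.01],[0,0,0]],[0.2,[-0.2,0.2025,0.01],[0,0,0]]]'
python3 -c "
from h import *
go((.638,.105,.051))
s=viewer.snapshot('side');t=viewer.snapshot('top')
cv2.imwrite('pics/t5.png',t[:,:,::-1])
m,b=blobs(s,(0,170,90),(6,255,255));print([(np.round(c,1),q) for c,q in b])
s=cv2.resize(s[110:240,190:310],None,fx=3,fy=3,interpolation=3);t=cv2.resize(t[140:225,270:380],None,fx=4,fy=4,interpolation=3)
k=np.zeros((390,800,3),np.uint8);k[:,:360]=s;k[:340,360:]=t
cv2.imwrite('pics/c5.png',k[:,:,::-1])"
```

```text
clock: 6.3
tool_pos: [0.6343, 0.1051, 0.1367]
orientation: [-180.0, -0.1, -166.6]
force: [-0.5, -1.0, 0.0]
opening: 0.0529
gripper_force: 0.0
(0.638, 0.105, 0.051) -> [-0.0037 -0.0009  0.0857]
[(array([115.5, 111.2]), array([114, 109,   4,   6,  15], dtype=int32)), (array([228.8, 210. ]), array([225, 204,   8,  14,  96], dtype=int32))]
```

View pics/c5.png

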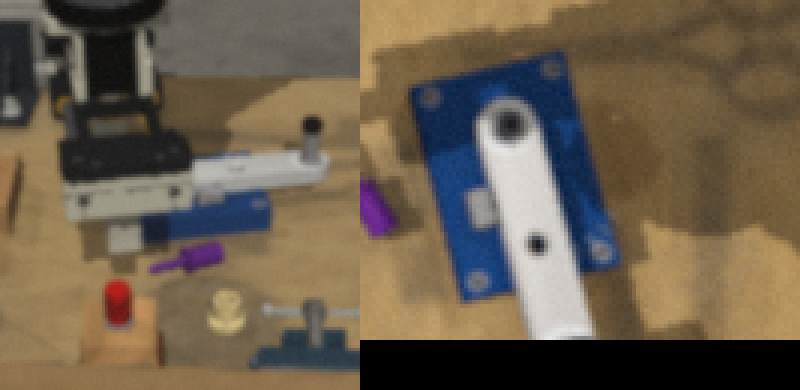

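The arm lies against the stop block, with its hole at crop (538,243), and the red pin is in the stand. I'll go down, grip it, and refine both hole estimates.

```bash
python3 -m pendant '[[0.2,[-0.003,0,0.03],[0,0,0]],[0.2,[-0.003,0,0.06],[0,0,0]],[0.2,[-0.003,0,0.075],[0,0,0]],[0.2,[-0.003,0,0.085],[0,0,0]],[0.2,[-0.003,0,0.085],[0,0,0]],[-1,[-0.003,0,0.085],[0,0,0]],[-1,[-0.003,0,0.085],[0,0,0]],[-1,[-0.003,0,0.085],[0,0,0]],[-1,[-0.003,0,0.085],[0,0,0]],[-1,[-0.003,0,0.085],[0,0,0]]]'
python3 -m pendant '[[-1,[0,0,0],[0,0,0]],[-1,[0,0,0],[0,0,0]],[-1,[0,0,0],[0,0,0]],[-1,[0,0,0],[0,0,0]],[-1,[0,0,0],[0,0,0]]]'
python3 - <<'E'
from h import *
t=cv2.imread("pics/t5.png")
g=t[194:208,308:321].astype(float).mean(2);w=np.clip(110-g,0,None)
print(g.round().astype(int))
c=(314.1,200.4);print(onz("top",c,.039))
yx=np.argwhere(w>0);c=(yx*w[w>0][:,None]).sum(0)/w.sum();print(c+[194,308],onz("top",(c[1]+308,c[0]+194),.039))
c=(270+150.5/4-.5,140+124.5/4-.5);print("pivot",onz("top",c,.042))
E
```

```text
clock: 7.23
tool_pos: [0.6383, 0.1057, 0.0534]
orientation: [180.0, 0.1, -166.7]
force: [1.4, -0.2, -0.2]
opening: 0.0249
gripper_force: 0.0
clock: 7.65
tool_pos: [0.6382, 0.1057, 0.053]
orientation: [180.0, 0.0, -166.6]
force: [-2.7, -0.1, 5.3]
opening: 0.0191
gripper_force: 30.0
[[214 213 216 216 214 214 209 211 208 207 207 195 154]
 [214 216 214 213 213 214 210 210 209 207 206 198 173]
 [216 215 216 216 213 209 209 209 206 205 209 204 178]
 [211 218 216 213 201 191 190 200 202 209 209 205 190]
 [212 217 212 205 174 150 150 170 186 198 204 207 197]
 [209 214 208 183 137  91  85 117 162 191 204 207 205]
 [211 210 203 168 107  55  37  76 135 181 203 207 207]
 [204 211 204 168 106  50  30  56 120 177 200 206 206]
 [200 212 207 185 134  81  55  81 137 186 200 208 207]
 [196 208 211 200 177 142 122 134 170 196 205 206 206]
 [186 208 211 214 204 190 183 186 198 205 203 202 205]
 [178 201 212 213 216 213 205 208 205 209 204 206 201]
 [167 199 208 212 215 216 212 210 209 208 205 204 204]
 [159 193 206 211 215 211 210 210 207 205 208 204 203]]
[ 0.55664501 -0.12298596  0.039     ]
[200.73170732 313.88254172] [ 0.5558319  -0.12242616  0.039     ]
pivot [ 0.6302658  -0.10741645  0.042     ]
```

```bash
python3 -m pendant '[[-1,[0,0,-0.02],[0,0,0]],[-1,[0,0,-0.05],[0,0,0]],[-1,[0,0,-0.08],[0,0,0]],[-1,[0,0,-0.08],[0,0,0]],[-1,[0,0,-0.08],[0,0,0]]]'
python3 -c "
from h import *
go((.5557,-.1227,.133))
o=sensors.get_obs()['tool_pos'];print(o)
s=viewer.snapshot('side');t=viewer.snapshot('top')
c=proj('side',o).astype(int);print(c, proj('side',o-[0,0,.043]),proj('side',o-[0,0,.007]))
k=cv2.resize(s[c[1]-40:c[1]+50,c[0]-50:c[0]+50],None,fx=5,fy=5,interpolation=3)
cv2.imwrite('pics/c6.png',k[:,:,::-1])"
```

```text
clock: 8.07
tool_pos: [0.6389, 0.1059, 0.1342]
orientation: [180.0, 0.2, -166.7]
force: [-0.4, -0.1, -1.8]
opening: 0.019
gripper_force: 30.0
(0.5557, -0.1227, 0.133) -> [ 0.1337 -0.2032  0.0006]
[0.63885682 0.10589788 0.13422013]
[227 184] [228.63848942 200.27670582] [227.80604721 187.05449667]
```

View pics/c6.png

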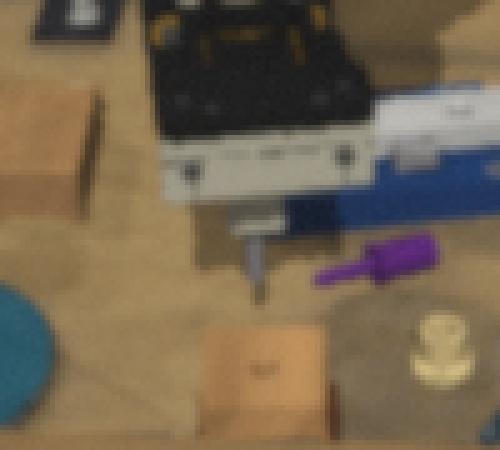

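In the crop the pin hangs upright, with its tip at about (259,295). That column matches the prediction to within 0.3 px. Next is the carry to above the hole.

```bash
python3 -m pendant '[[-1,[0.134,-0.203,0],[0,0,0]],[-1,[0.134,-0.203,0],[0,0,0]],[-1,[0.134,-0.203,0],[0,0,0]],[-1,[0.134,-0.203,0],[0,0,0]],[-1,[0.134,-0.203,0],[0,0,0]],[-1,[0.134,-0.203,0],[0,0,0]],[-1,[0.134,-0.203,0],[0,0,0]],[-1,[0.134,-0.203,0],[0,0,0]],[-1,[0.134,-0.203,0],[0,0,0]],[-1,[0.134,-0.203,0],[0,0,0]]]'
python3 -m pendant '[[-1,[0,0,0.03],[0,0,0]],[-1,[0,0,0.04],[0,0,0]],[-1,[0,0,0.04],[0,0,0]],[-1,[0,0,0.04],[0,0,0]]]'
python3 -c "
from h import *
go((.5557,-.1227,.084),(.5557,-.1227,.048))
o=sensors.get_obs()['tool_pos'];print(o)
s=viewer.snapshot('side')
c=proj('side',o).astype(int);print(c, proj('side',o-[0,0,.043]),proj('side',(.5557,-.1227,.039)))
k=cv2.resize(s[c[1]-40:c[1]+50,c[0]-50:c[0]+50],None,fx=6,fy=6,interpolation=3)
cv2.imwrite('pics/c7.png',k[:,:,::-1])"
```

```text
clock: 9.0
tool_pos: [0.5544, -0.1224, 0.1316]
orientation: [180.0, -0.1, -166.6]
force: [0.2, 0.5, -0.4]
opening: 0.0191
gripper_force: 30.0
clock: 9.33
tool_pos: [0.554, -0.1224, 0.0917]
orientation: [180.0, -0.1, -166.6]
force: [0.6, 0.1, -0.2]
opening: 0.0193
gripper_force: 30.0
(0.5557, -0.1227, 0.084) -> [-0.0016 -0.0007  0.0077]
(0.5557, -0.1227, 0.048) -> [-0.0017 -0.0007  0.0437]
[ 0.55402105 -0.12242486  0.09174865]
[270 148] [269.84663048 162.42647322] [269.18864467 165.34725153]
```

View pics/c7.png

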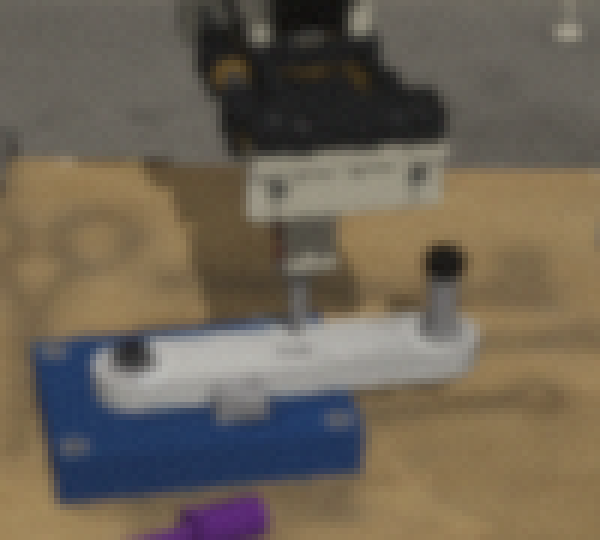

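The crop shows the tip at (298,335), just above the hole at (295,350), needing about 1.3 mm in +x. That agrees with the computed correction, so I'll go down gently.

```bash
python3 -m pendant '[[-1,[-0.0016,-0.0007,0],[0,0,0]],[-1,[-0.0016,-0.0007,0.006],[0,0,0]],[-1,[-0.0016,-0.0007,0.011],[0,0,0]],[-1,[-0.0016,-0.0007,0.016],[0,0,0]],[-1,[-0.0016,-0.0007,0.02],[0,0,0]],[-1,[-0.0016,-0.0007,0.02],[0,0,0]]]'; python3 -m pendant '[[-1,[0,0,0.003],[0,0,0]],[-1,[0,0,0.006],[0,0,0]],[-1,[0,0,0.008],[0,0,0]],[-1,[0,0,0.008],[0,0,0]]]'
```

```text
clock: 9.88
tool_pos: [0.5553, -0.1234, 0.0712]
orientation: [180.0, -0.1, -166.7]
force: [-0.5, 0.1, -0.4]
opening: 0.0192
gripper_force: 30.0
clock: 10.22
tool_pos: [0.5557, -0.1233, 0.0638]
orientation: [180.0, -0.0, -166.7]
force: [-0.2, 1.1, -0.5]
opening: 0.0195
gripper_force: 30.0
```

```bash
python3 -m pendant '[[-1,[0,0,0.004],[0,0,0]],[-1,[0,0,0.008],[0,0,0]],[-1,[0,0,0.011],[0,0,0]],[-1,[0,0,0.013],[0,0,0]],[-1,[0,0,0.014],[0,0,0]],[-1,[0,0,0.014],[0,0,0]]]'; python3 -m pendant '[[-1,[0,0,0.001],[0,0,0]],[-1,[0,0,0.002],[0,0,0]],[-1,[0,0,0.002],[0,0,0]]]'
```

```text
clock: 10.72
tool_pos: [0.5559, -0.1233, 0.05]
orientation: [180.0, -0.0, -166.7]
force: [-0.2, 0.3, -1.1]
opening: 0.0195
gripper_force: 30.0
clock: 10.97
tool_pos: [0.556, -0.1233, 0.0483]
orientation: [180.0, -0.0, -166.7]
force: [0.3, -0.1, -1.6]
opening: 0.0197
gripper_force: 30.0
```

```bash
python3 -m pendant '[[-1,[0,0,0.001],[0,0,0]],[-1,[0,0,0.001],[0,0,0]]]'; python3 -m pendant '[[0.2,[0,0,0],[0,0,0]],[0.2,[0,0,0],[0,0,0]],[0.2,[0,0,0],[0,0,0]],[0.2,[0,0,0],[0,0,0]],[0.2,[0,0,0],[0,0,0]],[0.2,[0,0,-0.03],[0,0,0]],[0.2,[0,0,-0.06],[0,0,0]],[0.2,[0,0,-0.1],[0,0,0]],[0.2,[0,0,-0.13],[0,0,0]],[0.2,[0,0,-0.13],[0,0,0]]]'
python3 -c "
from h import *
s=viewer.snapshot('side');c=(270,158)
m,b=blobs(s,(0,170,90),(6,255,255));print([np.round(c,1) for c,q in b],proj('side',(.5557,-.1229,.0575)))
k=cv2.resize(s[c[1]-50:c[1]+40,c[0]-50:c[0]+50],None,fx=6,fy=6,interpolation=3)
cv2.imwrite('pics/c8.png',k[:,:,::-1])"
```

```text
clock: 11.13
tool_pos: [0.5562, -0.1234, 0.048]
orientation: [-180.0, 0.0, -166.6]
force: [-2.4, -0.1, 4.4]
opening: 0.0195
gripper_force: 30.0
clock: 11.97
tool_pos: [0.5597, -0.1237, 0.1845]
orientation: [-179.8, 0.6, -166.6]
force: [0.9, 0.7, 1.3]
opening: 0.0528
gripper_force: 0.0
[array([115.5, 111.2]), array([268.4, 158.7])] [269.28789515 159.60537649]
```

View pics/c8.png

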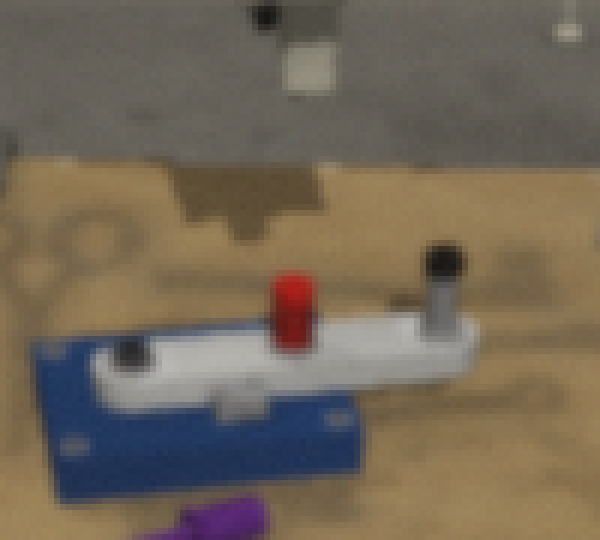

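The pin stands upright, its red head at (294,312) and collar on the arm. The arm is against its stop and the gripper is clear, so I'm handing the job in.

```bash
python3 -m pendant '[[0.2,[0,0,0],[0,0,0]],[0.2,[0,0,0],[0,0,0]]]'; python3 -c "
from plant import workorder
print(workorder.close_job())"
```

```text
clock: 12.18
tool_pos: [0.5553, -0.1232, 0.1764]
orientation: [180.0, -0.1, -166.7]
force: [-0.5, -0.1, -0.1]
opening: 0.0527
gripper_force: 0.0
the job is handed in; nothing more can be done
None
```

I swung the arm against its stop, put the red pin down through both holes until its collar sat on the arm, and handed the job in at 12.2 s; no verdict came back, but the last picture showed the pin upright with the gripper clear, and the robot touched no bystander.

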